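# Work the pedal of the vanity bin: hold it open, then let the lid down without a bang

### The job

Press the pedal of the little steel bin right down with the fingertips so that its lid stands wide open, and keep it open for three seconds while I drop my used lenses in. Then let the pedal up slowly so that the lid comes down gently, without dropping or slamming, and leave the bin shut with the pedal fully up. Work it by the pedal only, never by the lid, and leave the lens cases, pump bottle and mirror where they stand.

Things in the scene. Friction and masses are not known exactly. Their poses are not given: they have to be found in the camera images.
- bin: small round countertop pedal bin, stainless steel shell on a black plinth, 123 mm across and 167 mm high with its lid shut; it stands on suction feet and does not move. Origin: centre of its underside, on the counter (z = 0). Its z is up and its front, with the pedal, faces its own -x; the lid's hinge is at its back (+x), 70 mm behind the axis and 151 mm up.
- pedal_top (a point): where to press: centre of the top of the pedal's ribbed black pad, 44 mm wide, 40 long, 6 thick, 38 mm out from the plinth's front (pad end: 57 mm) and 95 mm from the pedal's pivot. At rest 44 mm above the counter, the pad sloping up outwards 0.15 rad; fully pressed 16 mm up, sloping down 0.15 rad: a stroke of 28 mm, nearly straight down. Moves with the pedal
- pedal (a joint): angle of the pedal, 0 = up at rest, 0.3 rad = fully down at its stop. Pressing it takes about 4 to 9 N at the pad; a spring and the lid's weight bring it up again by themselves
- lid (a joint): opening angle of the lid, 0 = shut, 1.2 rad = wide open. A rod links it to the pedal: lid angle = 4 x pedal angle, at all times. If the pedal is let go the lid slams within about a third of a second
- lid_front (a point): middle of the lid's front edge, opposite the hinge and 131 mm from it; it moves with the lid. The lid is a shallow steel dome 123 mm across and 16 mm high
- case_green: loose green contact lens case with two round twist caps, 30 x 64 x 18 mm, long along its y; origin at the centre of its underside. Stands to one side of the pedal
- case_white: loose white contact lens case, same make and size; origin at the centre of its underside. Stands to the other side of the pedal
- pump_bottle: loose stainless steel push-pump bottle, 66 mm across, 167 mm high, short spout to its own -x; origin at the centre of its underside. Stands at one side of the bin
- mirror: loose small round mirror, 116 mm disc on a 84 mm round foot, 158 mm high, facing its own -x; origin at the centre of its underside. Stands at the other side of the bin
Mind the look-alikes: they are no part of the job. Leave any orange look-alike of the bin alone.

How it is judged (in metres and radians):
On the way, in this order (a step that is already met when the one before it is completed fails the run):
1. the fingers press the pedal down and keep the lid wide open (beyond 1.0 rad) for 2.5 s (value of joint lid above 1 rad and contact force between the fingers and pedal above 0.5 N), for 2.5 s.
2. the lid is shut again (value of joint lid below 0.06 rad and velocity of joint lid above -0.1 rad/s), for 0.2 s.
At the end, for the whole second after the job is handed in: The fingers on the pedal held the lid beyond 1.0 rad for 2.5 s; it came down never faster than 2 rad/s and is shut (0.06 rad) and still, pedal up (0.02 rad); lens cases, pump bottle and mirror within 20 mm of where they stood, bottle and mirror upright within 0.15 rad (all of step 2 and value of joint pedal below 0.02 rad and velocity of joint lid below 0.1 rad/s and distance of each of case_green, case_white, pump_bottle, mirror from where it was at the start of the episode below 0.02 m and angle between each of pump_bottle, mirror's own z axis and vertical below 0.15 rad); the robot touches nothing.
It fails at once if the lid drops or slams: it closes faster than 2 rad/s (velocity of joint lid below -2 rad/s).
It fails at once if the lid is touched by the robot (contact force between any of the fingers, the arm and lid above 0.5 N).
It fails at once if a lens case, the pump bottle or the mirror is shifted, lifted or carried by more than 20 mm (distance of any of case_green, case_white, pump_bottle, mirror from where it was at the start of the episode above 0.02 m).
It fails at once if the pump bottle or the mirror is tipped (angle between any of pump_bottle, mirror's own z axis and vertical above 0.3 rad).
It also fails if it takes over 51 s, if anything falls off the work surface, if the arm or the gripper's body presses on something with over 40 N, if the wrist force passes 120 N, or if a joint passes its speed limit or range.

### The arm

A 7-joint arm with a two-finger parallel gripper is mounted at the origin on the work surface. World frame = base frame: x ahead of the robot, y to its left, z up, the work surface at z = 0. Lengths are in mm, angles in rad, forces in N, time in s.
With the tool pointing down it reaches from about 400 to 875 mm from the base axis. Payload 6.5 kg.
Tool frame: the origin (TCP) lies at the very end of the fingers, on their centre line; the grasp point (between the pads) lies 19 mm behind it (manip.pinch_z is the distance from the TCP to the grasp point, in mm); z points along the fingers, y is the line along which they close (so a half turn about z gives the same grasp; the last joint's range is limited). The gripper opens to 85 mm and grips with 20 to 120 N. Pads are 22 mm wide; open, the fingers measure 114 mm over their backs; the gripper's body (76 mm by 85 mm) begins 54 mm behind the grasp point. The pads swing forward as they close: fully open they stand 13 mm farther back than shut.
Start: joints at [1.261, 0.536, -0.004, 1.538, 0.003, 1.067, -0.071], TCP at [156.901, -630.771, 231.29] pointing down, gripper open.
Joint ranges: [-2.7, 2.7], [-0.37, 2.16], [-1.27, 1.26], [0.24, 2.4], [-1.31, 4.45], [0.19, 1.91], [-2.76, 2.76]. Speed limits (rad/s): [2.39, 2.39, 3.14, 3.14, 3.14, 3.14, 3.14].

### API

Orientations are given as a unit quaternion [w, x, y, z].
In Python, from bench import manip, get_image, camera_info, sign_off gives the robot as it stands.
- The arm moves only by the tool carry_out, never from a script. Its argument "series" is one flat list of numbers, 4 for each row, row after row: the shift along the tool's x, y, z in mm, then the turn about the tool's z in degrees. A call has 1 to 5 rows; each row is the pose to reach, as a shift and turn from the pose commanded when the call began, along the tool's axes at that moment; what a row does not reach only later rows make up. A row lasts 1/10 s, in which the tool goes at most 50 mm and 8.59 degrees, less where a joint would pass 70% of its speed; a pose out of reach is approached as far as the arm can. A call with a gripper value outside its range is refused whole. "fingers" is the finger opening in mm, from 0 to 85.4, set as the call begins (left out, the last holds). The fingers move at their own pace and stop on an object; "newtons" is the grip in N (left out, the last holds). Time passes only in rows, so rows that repeat a pose let the fingers close. It gives the time, the measured TCP pose, the force, the opening and the grip force at its end, in the units of the state.
- manip.state(): the state, without advancing time (a new reading comes with each control period).
- get_image(name): name is "side" or "top"; returns the picture (480x640x3 uint8, blue, green, red); there is no depth.
- camera_info(name): a dict with "fx", "fy", "cx", "cy" (pixels), "D" ([k1, k2, p1, p2, k3] as OpenCV has them; the pictures are not rectified), "position" and "rotation" of the camera in the world. Camera axes: x right, y down, z forward; pixel columns grow to the right and rows downward; lengths in mm; the calibration is good to about 2 mm. A picture is of the moment at which its call begins. camera_info takes no time and is no camera call.
- sign_off(): hands the job in; it is judged then, once.
The state is a dict: "time_s": time; "joint_positions": joint angles; "joint_vel": joint speeds; "joint_torque": joint torques, N m; "eef_pos": TCP position; "orientation": TCP orientation; "wrist_force": force on the tool from outside, world axes, zero at the start; "torque": the same for the moment, N m; "finger_gap": finger opening in mm; "gripper_force": force on a finger pad.
Only numpy, scipy, OpenCV 4.12 (cv2) and the standard library are available. Lean on these libraries where they do the work, as an engineer would, in place of code of your own. Each camera call takes 0.05 s, during which the arm holds its last target. There are 200 camera calls.

## Working session

There is one attempt and no reset: what is moved stays moved. The work goes in short steps, Python scripts to look and compute and a tool call to move; the robot and the scene stay as the last step left them, time stands still between calls to the robot, and variables do not carry over. Pictures are saved under pics/ and viewed, at most 10 in all, crops included, and the job is handed in when it is done.

Besides the shell and the picture viewer there is one more tool, called as name(argument=value, ...), one argument or row to a line, values as JSON. carry_out: Moves the arm, as the interface text tells. Its arguments: {"type":"object","properties":{"series":{"type":"array","items":{"type":"number"}},"fingers":{"type":"number"},"newtons":{"type":"number"}},"required":["series"]}

```bash
mkdir -p pics; python3 - <<'E'
from bench import manip, get_image, camera_info
import cv2
for n in("side","top"):
    cv2.imwrite(f"pics/{n}0.png",get_image(n)); print(n,camera_info(n))
s=manip.state(); print(s)
E
```

```text
side {'fx': 504.15167305883364, 'fy': 504.15167305883364, 'cx': 310.95156460039834, 'cy': 240.59101298556175, 'D': array([-0.07618026,  0.        ,  0.        ,  0.        ,  0.        ]), 'position': array([320.9515172 , 653.09629542, 658.33590395]), 'rotation': array([ 0.10944007, -0.2356205 ,  0.86904927, -0.42102164])}
top {'fx': 546.6929902396362, 'fy': 546.6929902396362, 'cx': 319.7974400880829, 'cy': 251.4466132166805, 'D': array([-0.02036816,  0.        ,  0.        ,  0.        ,  0.        ]), 'position': array([ 483.70822684,   70.82008127, 1084.38362463]), 'rotation': array([-0.04431627,  0.70646249, -0.7027607 ,  0.07123352])}
{'time_s': 0.1, 'joint_positions': array([ 1.26080786,  0.53710508, -0.00441702,  1.53873015,  0.00261704,
        1.06731455, -0.0712147 ]), 'joint_vel': array([-0.00077006, -0.00133343,  0.00115945, -0.00301648,  0.00049964,
       -0.0013077 ,  0.00015489]), 'joint_torque': array([ 2.16428205e-03, -5.84570003e+01,  1.05124611e+00, -2.59782046e+01,
        1.25084093e-02,  4.52191234e-03, -7.23378571e-05]), 'eef_pos': array([ 156.73393678, -630.25208494,  230.50862691]), 'orientation': array([-7.58378204e-04,  9.92576961e-01,  1.21615682e-01, -1.63785323e-04]), 'wrist_force': array([-0.50815062,  0.11825826,  0.0135138 ]), 'torque': array([ 0.01654192, -0.05691658, -0.08502176]), 'gripper_force': 0.0, 'finger_gap': 85.70159241507238}
```

View pics/side0.png

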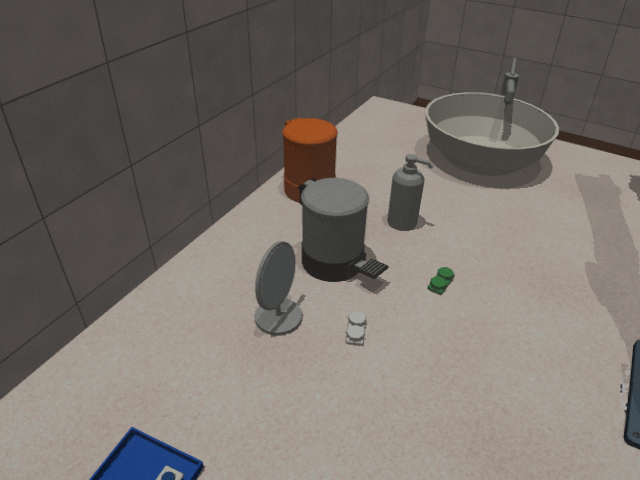

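View pics/top0.png

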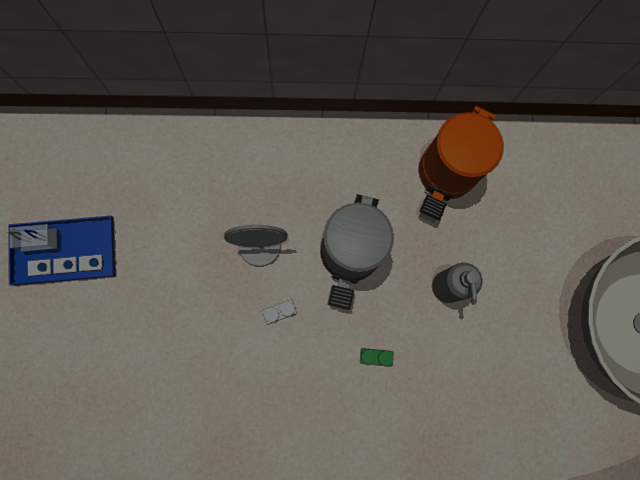

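The steel bin is centred near (357,240) in the top view, with its pedal pad near (341,297). In the side view the pad is near (373,268). The white case is at top (280,311), the green case at (377,357), the mirror at (258,240) and the bottle at (458,282). The orange bin is the look-alike. I'll enlarge the pedal region next.

```bash
cat > h.py <<'E'
import numpy as np, cv2
from scipy.spatial.transform import Rotation as R
from bench import camera_info
def q(w): return R.from_quat([w[1],w[2],w[3],w[0]])
def ray(n,uv):
    c=camera_info(n);K=np.array([[c['fx'],0,c['cx']],[0,c['fy'],c['cy']],[0,0,1]])
    p=cv2.undistortPoints(np.array([[uv]],float),K,c['D'])[0,0]
    return np.array(c['position']),q(c['rotation']).apply([p[0],p[1],1])
def atz(n,uv,z):
    o,d=ray(n,uv);return o+d*(z-o[2])/d[2]
def tri(a,b):
    (o,d),(p,e)=ray('top',a),ray('side',b)
    t=np.linalg.lstsq(np.c_[d,-e],p-o,rcond=None)[0]
    return (o+t[0]*d+p+t[1]*e)/2, np.linalg.norm(o+t[0]*d-p-t[1]*e)
def pix(n,P):
    c=camera_info(n);K=np.array([[c['fx'],0,c['cx']],[0,c['fy'],c['cy']],[0,0,1]])
    r=q(c['rotation']).inv();return cv2.projectPoints(np.array([P],float),r.as_rotvec(),-r.apply(c['position']),K,c['D'])[0].ravel()
E
python3 - <<'E'
from h import *
t=cv2.imread('pics/top0.png')[190:340,290:420]; s=cv2.imread('pics/side0.png')[170:320,290:420]
cv2.imwrite('pics/c.png',np.hstack([cv2.resize(x,(390,450),interpolation=cv2.INTER_CUBIC) for x in(t,s)])*1)
print(atz('top',(341,297),44),tri((341,297),(373,268)))
for n,p in dict(white=(280,311),green=(377,357)).items(): print(n,atz('top',p,18))
print('bottle top',atz('top',(464,278),167),'lid',atz('top',(358,237),160))
E
```

```text
[567.93043233  -9.40841798  44.        ] (array([567.62871817,  -9.74325811,  41.65411499]), np.float64(1.0288201086409914))
white [542.26540468 107.22230437  18.        ]
green [454.74019022 -80.47672993  18.        ]
bottle top [ 591.42034651 -210.70244724  167.        ] lid [662.3236389  -30.33020662 160.        ]
```

View pics/c.png

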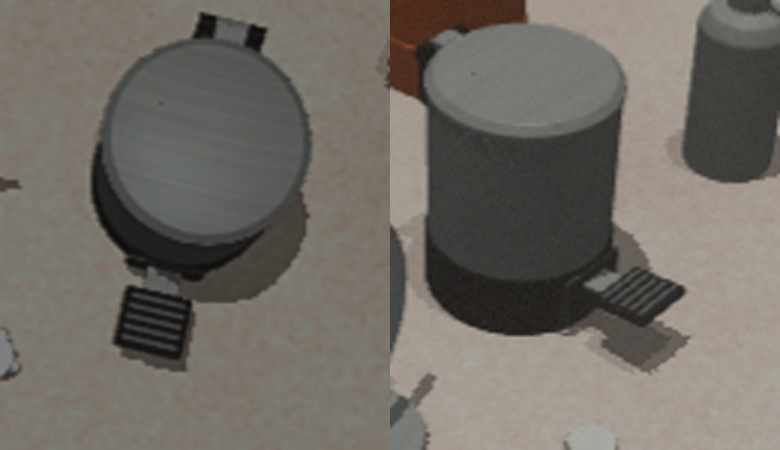

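carry_out(
  series=[36, -34, 0, 5.3, 72, -68, 0, 10.6, 108, -102, 0, 15.9, 144, -136, 0, 21.2, 180, -170, 0, 26.5],
  fingers=0,
  newtons=20,
)

```text
time_s: 0.6
eef_pos: [291.2, -420.3, 231.1]
orientation: [-0.0, 0.994, -0.111, -0.0]
wrist_force: [1.7, 0.1, 1.2]
finger_gap: 12.0
gripper_force: 0.0
```

carry_out(
  series=[16.5, -46, 0, 0, 33, -92, 0, 0, 49.5, -138, 0, 0, 66, -184, 0, 0, 82.5, -230, 0, 0],
)

```text
time_s: 1.1
eef_pos: [421.5, -213.9, 231.3]
orientation: [0.0, 0.994, -0.109, -0.0]
wrist_force: [1.4, 0.2, 0.4]
finger_gap: -0.3
gripper_force: 0.0
```

carry_out(
  series=[16.5, -46, 10, 0, 33, -92, 20, 0, 49.5, -138, 40, 0, 66, -184, 60, 0, 80, -225, 80, 0],
)

```text
time_s: 1.6
eef_pos: [547.2, -14.4, 151.9]
orientation: [-0.0, 0.994, -0.109, 0.0]
wrist_force: [0.3, -0.7, -0.1]
finger_gap: 0.0
gripper_force: 0.0
```

carry_out(
  series=[0, 0, 0, 0, 0, 0, 0, 0],
)

```text
time_s: 1.8
eef_pos: [545.7, -14.9, 151.7]
orientation: [0.0, 0.994, -0.108, -0.001]
wrist_force: [-0.6, -0.6, 0.7]
finger_gap: -0.0
gripper_force: 0.0
```

```bash
python3 - <<'E'
from h import *
from bench import manip,get_image
t=get_image('top');s=get_image('side')
st=manip.state();print(st['eef_pos'],st['orientation'],st['wrist_force'],st['joint_positions'].round(2))
cv2.imwrite('pics/d.png',np.hstack([cv2.resize(x,(390,450),interpolation=cv2.INTER_CUBIC) for x in(t[190:340,290:420],s[150:300,300:430])]))
E
```

```text
[545.8527482  -17.4184174  152.71956475] [ 4.72727303e-04  9.93944172e-01 -1.09885031e-01 -1.98554920e-04] [-0.36207323 -0.22420781 -0.30248217] [ 0.11  0.47 -0.21  1.87  0.13  0.81 -1.96]
```

View pics/d.png

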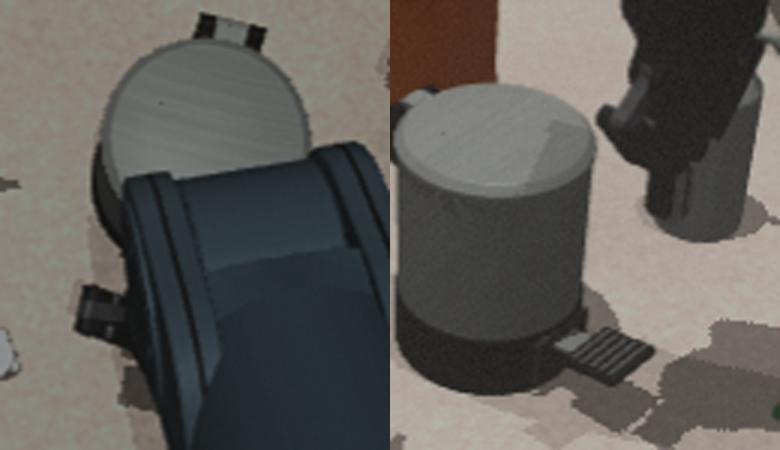

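```bash
python3 - <<'E'
from h import *
T=np.array([546.5,-15.5,152]);x=np.array([.976,-.216,0]);y=np.array([-.216,-.976,0])
for nm,P in dict(tip=T,kn_py=T+42*y+[0,0,45],kn_my=T-42*y+[0,0,45],kn_px=T+40*x+[0,0,45]).items():
    a=pix('top',P);b=pix('side',P)
    print(nm,((a-[290,190])*3).round(),'side crop',((b-[300,150])*3+[390,0]).round())
E
```

```text
tip [178. 343.] side crop [663. 215.]
kn_py [262. 355.] side crop [714. 119.]
kn_my [110. 321.] side crop [626. 181.]
kn_px [201. 266.] side crop [613. 122.]
```

carry_out(
  series=[3, -5, 15, 0, 6.5, -9.5, 35, 0, 6.5, -9.5, 55, 0, 6.5, -9.5, 75, 0, 6.5, -9.5, 90, 0],
)

```text
time_s: 2.4
eef_pos: [554.0, -9.1, 61.0]
orientation: [0.0, 0.994, -0.11, -0.001]
wrist_force: [0.0, -0.4, 0.1]
finger_gap: -0.0
gripper_force: 0.0
```

carry_out(
  series=[0, 0, 0, 0, 0, 0, 0, 0],
)

```text
time_s: 2.6
eef_pos: [554.8, -8.5, 62.7]
orientation: [0.0, 0.994, -0.109, -0.0]
wrist_force: [0.1, -0.0, -0.5]
finger_gap: 0.2
gripper_force: 0.0
```

```bash
python3 - <<'E'
from h import *
from bench import manip,get_image
P=[]
t=get_image('top');s=get_image('side')
st=manip.state();print(st['eef_pos'],st['wrist_force'])
cv2.imwrite('pics/e.png',np.hstack([cv2.resize(x,(390,450),interpolation=cv2.INTER_CUBIC) for x in(t[190:340,290:420],s[150:300,300:430])]))
E
```

```text
[555.51193888  -8.26172348  63.56834178] [ 0.96754199 -0.15609733  0.00996461]
```

View pics/e.png

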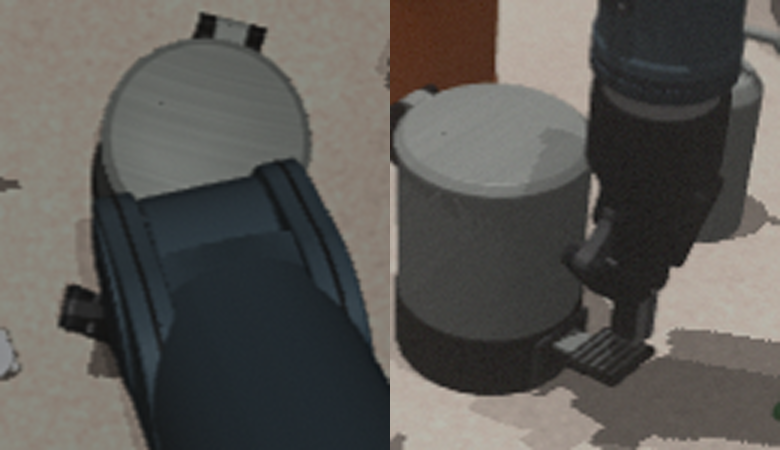

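```bash
python3 - <<'E'
from h import *
C=np.array([662.3,-30.3]);o=np.array([-.976,.216])
for z in(180,220,260,300,350,400):
    print(z,[round(float((atz('top',(290+u/3,190+v/3),z)[:2]-C)@o)) for u,v in((125,193),(250,165),(290,158))])
for a in(0,.1,.2,.4,.8,1.2): print(a,'lid front out',round(131*np.cos(a)-70),'z',round(151+131*np.sin(a)))
E
```

```text
180 [43, 12, 3]
220 [50, 20, 11]
260 [57, 28, 20]
300 [63, 36, 28]
350 [72, 46, 39]
400 [80, 57, 50]
0 lid front out 61 z 151
0.1 lid front out 60 z 164
0.2 lid front out 58 z 177
0.4 lid front out 51 z 202
0.8 lid front out 21 z 245
1.2 lid front out -23 z 273
```

```bash
python3 - <<'E'
from h import *
from bench import get_image
s=get_image('side')[0:300,200:600]
for z in(60,150,200,250,300,350,400):
    for k,(dx) in enumerate((0,50)):
        p=pix('side',[555+dx*.976,-8.5-dx*.216,z])
        cv2.circle(s,(int(p[0])-200,int(p[1])),2,(0,255-k*255,255),-1); print(z,dx,p.round())
cv2.imwrite('pics/f.png',cv2.resize(s,(800,600)))
E
```

```text
60 0 [380. 263.]
60 50 [358. 251.]
150 0 [385. 223.]
150 50 [361. 212.]
200 0 [388. 199.]
200 50 [363. 187.]
250 0 [391. 172.]
250 50 [366. 161.]
300 0 [394. 144.]
300 50 [368. 134.]
350 0 [398. 113.]
350 50 [370. 104.]
400 0 [402.  80.]
400 50 [373.  71.]
```

View pics/f.png

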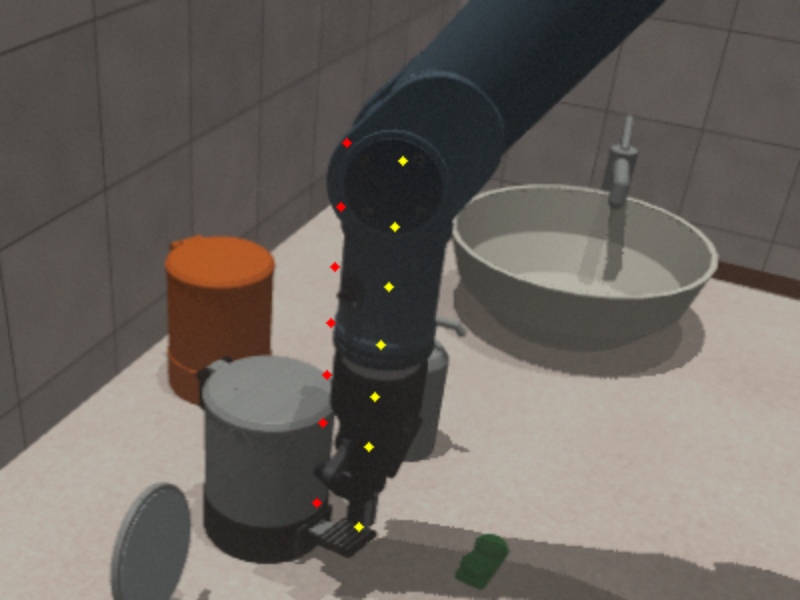

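carry_out(
  series=[0, 0, 4, 0, 0, 0, 8, 0, 0, 0, 12, 0, 0, 0, 15, 0, 0, 0, 18, 0],
)

```text
time_s: 3.25
eef_pos: [554.2, -8.1, 44.5]
orientation: [0.0, 0.994, -0.109, -0.001]
wrist_force: [-2.7, 0.3, 6.3]
finger_gap: -0.2
gripper_force: 3.2
```

carry_out(
  series=[0, 0, 2, 0, 0, 0, 4, 0, 0, 0, 6, 0, 0, 0, 8, 0, 0, 0, 10, 0],
)

```text
time_s: 3.75
eef_pos: [553.1, -7.8, 34.4]
orientation: [0.0, 0.994, -0.109, -0.002]
wrist_force: [-4.7, 1.3, 6.3]
finger_gap: 0.2
gripper_force: 3.0
```

carry_out(
  series=[0, 0, 2, 0, 0, 0, 4, 0, 0, 0, 6, 0, 0, 0, 8, 0, 0, 0, 10, 0],
)

```text
time_s: 4.25
eef_pos: [553.0, -7.8, 24.3]
orientation: [0.0, 0.994, -0.109, -0.002]
wrist_force: [-5.1, 0.3, 6.3]
finger_gap: 0.2
gripper_force: 3.1
```

carry_out(
  series=[0, 0, 2, 0, 0, 0, 4, 0, 0, 0, 5.5, 0, 0, 0, 7, 0, 0, 0, 8, 0],
)

```text
time_s: 4.75
eef_pos: [553.5, -7.9, 16.4]
orientation: [0.0, 0.994, -0.109, -0.001]
wrist_force: [-4.0, 0.5, 4.5]
finger_gap: -0.1
gripper_force: 2.7
```

```bash
python3 - <<'E'
from h import *
from bench import manip,get_image
t=get_image('top');s=get_image('side')
st=manip.state();print(st['time_s'],st['eef_pos'],st['wrist_force'])
cv2.imwrite('pics/g.png',np.hstack([cv2.resize(x,(390,480),interpolation=cv2.INTER_CUBIC) for x in(t[180:340,290:420],s[130:290,300:430])]))
E
```

```text
4.85 [553.53188027  -7.90584478  16.30028307] [-4.15243397  0.92730476  4.27134539]
```

View pics/g.png

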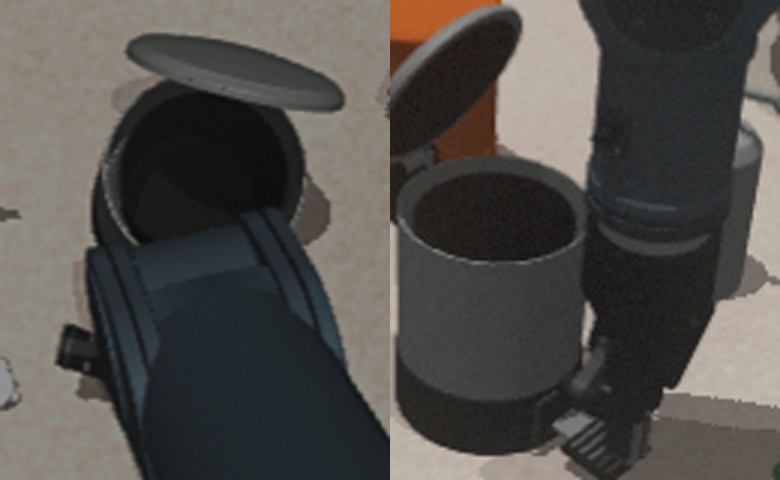

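The lid now stands nearly wide open: its rim runs from about (130,45) to (340,100) in the crop. The fingertips are on the pad and the gripper is clear of the shell. I'll press the last millimetres until the force rises, then hold.

carry_out(
  series=[0, 0, 0.5, 0, 0, 0, 1, 0, 0, 0, 1.5, 0, 0, 0, 2, 0, 0, 0, 2.5, 0],
)

```text
time_s: 5.35
eef_pos: [554.4, -8.1, 14.6]
orientation: [0.0, 0.994, -0.109, -0.0]
wrist_force: [-9.2, 0.4, 15.1]
finger_gap: -0.3
gripper_force: 8.4
```

carry_out(
  series=[0, 0, 0, 0, 0, 0, 0, 0, 0, 0, 0, 0, 0, 0, 0, 0, 0, 0, 0, 0],
)

```text
time_s: 5.85
eef_pos: [554.4, -8.1, 14.7]
orientation: [0.0, 0.994, -0.109, -0.0]
wrist_force: [-8.3, 1.2, 12.5]
finger_gap: 0.1
gripper_force: 6.6
```

At the stop (about 13–15 N). Holding for over 3 s.

carry_out(
  series=[0, 0, 0, 0, 0, 0, 0, 0, 0, 0, 0, 0, 0, 0, 0, 0, 0, 0, 0, 0],
)

```text
time_s: 6.35
eef_pos: [554.4, -8.1, 14.7]
orientation: [0.0, 0.994, -0.109, -0.0]
wrist_force: [-7.0, 1.9, 11.6]
finger_gap: 0.2
gripper_force: 6.6
```

carry_out(
  series=[0, 0, 0, 0, 0, 0, 0, 0, 0, 0, 0, 0, 0, 0, 0, 0, 0, 0, 0, 0],
)

```text
time_s: 6.85
eef_pos: [554.4, -8.1, 14.7]
orientation: [0.0, 0.994, -0.109, -0.0]
wrist_force: [-6.9, 1.1, 12.8]
finger_gap: 0.1
gripper_force: 6.6
```

carry_out(
  series=[0, 0, 0, 0, 0, 0, 0, 0, 0, 0, 0, 0, 0, 0, 0, 0, 0, 0, 0, 0],
)

```text
time_s: 7.35
eef_pos: [554.4, -8.1, 14.7]
orientation: [0.0, 0.994, -0.109, -0.0]
wrist_force: [-7.4, 1.1, 11.9]
finger_gap: 0.1
gripper_force: 6.6
```

carry_out(
  series=[0, 0, 0, 0, 0, 0, 0, 0, 0, 0, 0, 0, 0, 0, 0, 0, 0, 0, 0, 0],
)

```text
time_s: 7.85
eef_pos: [554.5, -8.1, 14.7]
orientation: [0.0, 0.994, -0.109, -0.0]
wrist_force: [-6.6, 0.7, 12.2]
finger_gap: 0.1
gripper_force: 6.6
```

carry_out(
  series=[0, 0, 0, 0, 0, 0, 0, 0, 0, 0, 0, 0, 0, 0, 0, 0, 0, 0, 0, 0],
)

```text
time_s: 8.35
eef_pos: [554.4, -8.1, 14.7]
orientation: [0.0, 0.994, -0.109, -0.0]
wrist_force: [-8.2, 1.8, 12.6]
finger_gap: 0.2
gripper_force: 6.6
```

carry_out(
  series=[0, 0, 0, 0, 0, 0, 0, 0, 0, 0, 0, 0, 0, 0, 0, 0, 0, 0, 0, 0],
)

```text
time_s: 8.85
eef_pos: [554.4, -8.1, 14.7]
orientation: [0.0, 0.994, -0.109, -0.0]
wrist_force: [-7.5, 0.9, 12.2]
finger_gap: 0.2
gripper_force: 6.6
```

carry_out(
  series=[0, 0, -1, 0, 0, 0, -2, 0, 0, 0, -3, 0, 0, 0, -4, 0, 0, 0, -5, 0],
)

```text
time_s: 9.35
eef_pos: [554.7, -8.2, 19.2]
orientation: [0.0, 0.994, -0.109, -0.0]
wrist_force: [-4.4, 1.8, 3.7]
finger_gap: 0.0
gripper_force: 2.5
```

carry_out(
  series=[0, 0, -1, 0, 0, 0, -2, 0, 0, 0, -3, 0, 0, 0, -4, 0, 0, 0, -5, 0],
)

```text
time_s: 9.85
eef_pos: [554.8, -8.2, 24.3]
orientation: [-0.0, 0.994, -0.109, 0.0]
wrist_force: [-4.3, 0.6, 6.3]
finger_gap: -0.1
gripper_force: 2.7
```

carry_out(
  series=[0, 0, -1, 0, 0, 0, -2, 0, 0, 0, -3, 0, 0, 0, -4, 0, 0, 0, -5, 0],
)

```text
time_s: 10.35
eef_pos: [554.9, -8.2, 29.4]
orientation: [0.0, 0.994, -0.109, 0.0]
wrist_force: [-4.7, 1.1, 5.3]
finger_gap: 0.2
gripper_force: 2.8
```

carry_out(
  series=[0, 0, -1, 0, 0, 0, -2, 0, 0, 0, -3, 0, 0, 0, -4, 0, 0, 0, -5, 0],
)

```text
time_s: 10.85
eef_pos: [555.2, -8.2, 34.5]
orientation: [-0.0, 0.994, -0.109, 0.0]
wrist_force: [-4.0, -0.5, 5.5]
finger_gap: -0.0
gripper_force: 2.6
```

carry_out(
  series=[0, 0, -1, 0, 0, 0, -2, 0, 0, 0, -3, 0, 0, 0, -4, 0, 0, 0, -5, 0],
)

```text
time_s: 11.35
eef_pos: [555.7, -8.3, 39.6]
orientation: [-0.0, 0.994, -0.109, 0.001]
wrist_force: [-3.8, 0.3, 5.0]
finger_gap: -0.2
gripper_force: 2.6
```

carry_out(
  series=[0, 0, -1, 0, 0, 0, -2, 0, 0, 0, -3, 0, 0, 0, -4, 0, 0, 0, -5, 0],
)

```text
time_s: 11.85
eef_pos: [556.3, -8.5, 44.8]
orientation: [-0.0, 0.994, -0.109, 0.002]
wrist_force: [-1.8, -0.8, 4.6]
finger_gap: -0.1
gripper_force: 2.5
```

carry_out(
  series=[0, 0, -1, 0, 0, 0, -2, 0, 0, 0, -3, 0, 0, 0, -4, 0, 0, 0, -5, 0],
)

```text
time_s: 12.35
eef_pos: [555.3, -8.3, 49.2]
orientation: [-0.0, 0.994, -0.109, 0.001]
wrist_force: [0.5, -0.0, -0.1]
finger_gap: 0.3
gripper_force: 0.0
```

Contact was released smoothly, so I'll retreat upward and outward, then look.

carry_out(
  series=[0, 0, -5, 0, 0, 0, -15, 0, -5, 0, -30, 0, -15, 0, -50, 0, -25, 0, -70, 0],
)

```text
time_s: 12.85
eef_pos: [530.2, -2.7, 120.5]
orientation: [-0.0, 0.994, -0.109, 0.0]
wrist_force: [-0.5, 0.2, 0.3]
finger_gap: 0.1
gripper_force: 0.0
```

carry_out(
  series=[-20, 20, -20, 0, -40, 50, -40, 0, -60, 85, -50, 0, -80, 120, -50, 0, -80, 120, -50, 0],
)

```text
time_s: 13.35
eef_pos: [422.5, -106.7, 169.8]
orientation: [0.001, 0.994, -0.113, -0.001]
wrist_force: [0.2, 0.2, -0.4]
finger_gap: -0.5
gripper_force: 0.0
```

carry_out(
  series=[0, 0, 0, 0, 0, 0, 0, 0, 0, 0, 0, 0, 0, 0, 0, 0, 0, 0, 0, 0],
)

```text
time_s: 13.85
eef_pos: [426.5, -101.9, 169.0]
orientation: [-0.0, 0.994, -0.109, -0.0]
wrist_force: [-0.0, 0.1, 0.4]
finger_gap: 0.1
gripper_force: 0.0
```

```bash
python3 - <<'E'
from h import *
from bench import get_image
t=get_image('top')
cv2.imwrite('pics/i.png',np.hstack([cv2.resize(t,(640,480))[:,200:500],get_image('side')[:,200:500]]))
E
```

```text
(no output)
```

View pics/i.png

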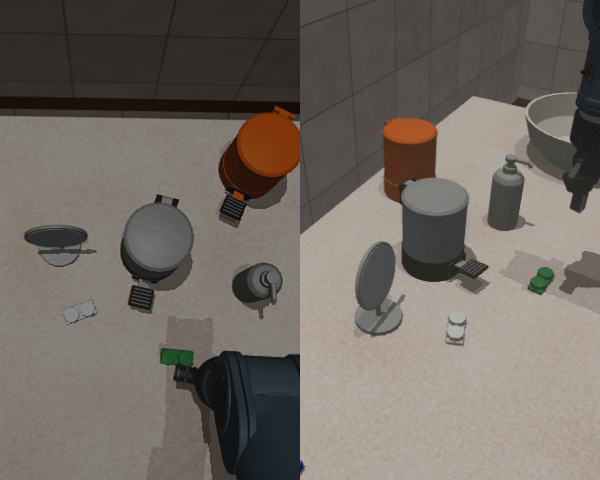

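The bin is shut with its lid centred at (157,238) and the pedal up at (141,296). The cases, bottle and mirror are all at their starting pixels, and the arm is clear of everything.

```bash
python3 -c "
from bench import sign_off
print(sign_off())"
```

```text
the job is handed in; nothing more can be done
None
```

I pressed the bin's pedal to its stop, held the lid wide open for more than 3 s and let it down slowly; the bin is shut with the pedal up, nothing else moved, and the job is handed in.

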